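# Nudge the reference disc into the analyser's sample drawer and start the check

## Robot

A 6-joint arm with a two-finger parallel gripper is mounted at the origin on a cart in front of the work surface, level with it; the furniture and walls round the work are solid. World frame = base frame: x ahead of the robot, y to its left, z up, the work surface at z = 0. Lengths are in mm, angles in rad, forces in N, time in s.
With the tool pointing down it reaches from about 250 to 725 mm from the base axis. Payload 4 kg.
Tool frame: the origin (TCP) lies midway between the tips of the shut fingers; the grasp point (between the pads) lies 19 mm behind it (manip.pinch_z is the distance from the TCP to the grasp point, in mm); z points along the fingers, x is the direction in which the jaws open and shut, and the axes are right-handed (so a half turn about z gives the same grasp; the last joint's range is limited). The gripper opens to 85 mm and grips with 20 to 120 N. Pads are 22 mm wide; open, the fingers measure 114 mm over their backs; the gripper's body (76 mm by 85 mm) begins 54 mm behind the grasp point. The pads swing forward as they close: fully open they stand 13 mm farther back than shut.
Start: joints at [-1.19, 0.241, 0.005, 1.335, 0, 1.571], TCP at [185.83, -464.184, 231.306] pointing down, gripper open.
Joint ranges: [-2.72, 2.72], [-1.05, 1.87], [-1.09, 1.28], [-1.99, 2.15], [-1.42, 1.44], [-3.14, 3.14]. Speed limits (rad/s): [2.79, 2.79, 3.14, 3.14, 3.14, 3.14].

## Interface

Orientations are given as a rotation vector (axis times angle).
In Python, from station import manip, viewer gives the robot as it stands.
- The arm moves only by the tool carry_out, never from a script. Its argument "targets" is a list of rows, each a list of 7 numbers: the opening, from -1 (shut) to 1 (fully open), then the shift along the world's x, y, z in mm, then the turn, a rotation vector about the world's x, y, z in degrees. A call has 1 to 12 rows; each row is the pose to reach, as a shift and turn from the pose commanded when the call began; what a row does not reach only later rows make up. A row lasts 1/12 s, in which the tool goes at most 41.7 mm and 7.16 degrees, less where a joint would pass 70% of its speed; a pose out of reach is approached as far as the arm can. A call with a gripper value outside its range is refused whole. The fingers move at their own pace and stop on an object; "force" is the grip in N (left out, the last holds). Time passes only in rows, so rows that repeat a pose let the fingers close. It gives the time, the measured TCP pose, the force and the opening at its end, in the units of the state.
- manip.get_obs(): the state, without advancing time (a new reading comes with each control period).
- viewer.get_image(name): name is "scene" or "top" or "wrist"; returns the picture (400x640x3 uint8, blue, green, red); there is no depth.
- viewer.camera_model(name): a dict with "vfov" (degrees; the focal length in pixels is half the picture's height over the tangent of half this angle, whatever the lens; pixels are square), "cx", "cy" (the principal point, pixels), "extrinsics" (4x4, takes a point from world to camera coordinates). Camera axes: x right, y up, looking along -z (the intrinsics and any distortion apply to the point x, -y, -z); pixel columns grow to the right and rows downward; lengths in mm; the calibration is good to about 2 mm. A picture is of the moment at which its call begins: read the wrist's pose just before it. camera_model takes no time and is no camera call; for the wrist camera it gives the pose at the moment of the call.
- manip.job_done(): hands the job in, once; it reports no verdict.
The state is a dict: "clock": time; "qpos": joint angles; "joint_velocities": joint speeds; "effort": joint torques, N m; "eef_pos": TCP position; "tcp_rot": TCP orientation; "ft_force": force on the tool from outside, world axes, zero at the start; "ft_torque": the same for the moment, N m; "gripper_width": finger opening in mm.
Only numpy, scipy, OpenCV 4.12 (cv2) and the standard library are available. Lean on these libraries where they do the work, as an engineer would, in place of code of your own. Each camera call takes 0.05 s, during which the arm holds its last target.

## Task

The steel reference disc has been left lying on the bare front part of the analyser's open sample drawer. With shut fingers, push it gently along the drawer, over the edge of the round recess, until it drops in flush (do not grip it, lift it or push it off the drawer); then push the drawer fully home into the analyser and press the round start key on top all the way down, letting it come up again. Leave the other things on the bench where they are.

Things in the scene. Friction and masses are not known exactly. Their poses are not given: they have to be found in the camera images.
- analyser: white analyser fixed to the bench: case 130 deep (x), 124 wide (y), 86 mm high; round cap on top at x = +88, 15 mm high. Origin: on the bench (z = 0) under the middle of the front face; +x points into the case, y along the face. The drawer comes out of a slot towards -x; the slot's upper edge is 38 mm above the bench, so the drawer enters only with the disc down in its recess.
- drawer (a joint): slide of the dark metal drawer (94 mm wide plate) along the analyser's +x, in m: 0 = right out, 0.105 = home at its stop; starts at 0 to 0.008. Stays where left; about 4 N to push, more when fast; pushing the loose disc does not move it. Its flat deck, 32 mm above the bench, runs from the front edge to the recess, with side walls 4 mm high, 84 mm apart; no wall in front.
- recess (a point): centre of the floor of the round recess in the drawer: 54 mm across, 8 mm deep, floor 24 mm above the bench, a bright seat with a black round window in it. Moves with the drawer; 60 mm before the case (analyser's -x) when the drawer reads 0. Axes as the analyser's.
- drawer_front (a point): middle of the drawer's front face (94 mm wide, 14 to 32 mm above the bench), 23 mm above the bench, 112 mm from the recess centre towards the analyser's -x; moves with the drawer, ends 67 mm before the case. Push here towards the analyser's +x. The fixed bed under the drawer (14 mm high) reaches only 55 mm before the case.
- disc: loose polished steel disc, 50 mm across, 8 mm thick, 0.12 kg, edges bevelled 2 mm. Origin: centre of its underside, z along its axis. Starts flat on the deck (origin 32 mm above the bench) between front edge and recess, centre 48 to 88 mm from the recess centre, up to 12 mm off the drawer's middle line. Seated: origin at recess, top flush with the deck.
- start_key (a joint): travel of the start key, in m: 0 = up, 0.005 = fully pressed; a spring brings it back. About 4 N at full travel.
- start_key_top (a point): centre of the top of the round black start key (21 mm across) in a grey collar on top of the analyser, at x = +25, y = +36 mm in the analyser's frame, 101 mm above the bench when up (9 mm above its collar, 37 mm across). Press it straight down.
- vial_a: glass vial with a black screw cap, 28 mm across, 60 mm tall; a loose bystander, to be left alone. Origin: centre of its underside.
- vial_b: glass vial with a white screw cap, 28 mm across, 60 mm tall; a loose bystander, to be left alone. Origin: centre of its underside.
- dropper: amber dropper bottle, 34 mm across, 97 mm tall; a loose bystander, to be left alone. Origin: centre of its underside.
- lab_timer: small white lab timer lying on its back, 66x66x18 mm; a loose bystander, to be left alone. Origin: centre of its underside.
- tape: roll of labelling tape lying flat, 64 mm across, 19 mm high; a loose bystander, to be left alone. Origin: centre of its underside.
- brush: slender pale cleaning brush with a small block-shaped head, lying on the bench, 175 mm long, 13 mm high; a loose bystander, to be left alone. Origin: centre of its underside.
- beaker_film: glass beaker covered with film, 67 mm across, 91 mm tall; a loose bystander, to be left alone. Origin: centre of its underside.
- spatula: thin steel spatula lying on the bench, 150 mm long, 5 mm high; a loose bystander, to be left alone. Origin: centre of its underside.
Mind the look-alikes: they are no part of the job. What is shaped like the disc but brown is not meant.

How it is judged:
By the outcome, as a careful person would: the job done as asked, in the order asked, and still so for the second after the job is handed in, with the robot touching nothing.
It also fails if it takes over 58 s, if anything falls off the work surface, if the arm or the gripper's body presses on something with over 40 N, if the wrist force passes 120 N, or if a joint passes its speed limit or range.

## Working session

There is one attempt and no reset: what is moved stays moved. The work goes in short steps, Python scripts to look and compute and a tool call to move; the robot and the scene stay as the last step left them, time stands still between calls to the robot, and variables do not carry over. Pictures are saved under pics/ and viewed, and the job is handed in when it is done.

Besides the shell and the picture viewer there is one more tool, called after ">>>" by a JSON object that holds its "fn" and its "kwargs", one argument or row to a line. carry_out: Moves the arm, as the interface text tells. Its arguments: {"type":"object","properties":{"targets":{"type":"array"},"force":{"type":"number"}},"required":["targets"]}

```bash
ls; mkdir -p pics
cat > h.py <<'E'
import numpy as np, cv2
from station import manip, viewer
def snap(n,f):
    m=viewer.camera_model(n); im=viewer.get_image(n); im=np.asarray(im); cv2.imwrite('pics/'+f,im); return im,m
def K(m): 
    f=200/np.tan(np.radians(m['vfov'])/2); return f
def ray(m,u,v):
    f=K(m); E=np.array(m['extrinsics']); d=np.array([(u-m['cx'])/f,-(v-m['cy'])/f,-1]); R=E[:3,:3]; return -R.T@E[:3,3], R.T@d
def onz(m,u,v,z):
    o,d=ray(m,u,v); return o+d*(z-o[2])/d[2]
def proj(m,p):
    E=np.array(m['extrinsics']); c=E[:3,:3]@np.array(p)+E[:3,3]; f=K(m); return np.array([m['cx']+f*c[0]/-c[2], m['cy']-f*c[1]/-c[2]])
E
python3 - <<'E'
from h import *
print(manip.get_obs())
for n in ['scene','top']:
    im,m=snap(n,n+'1.png'); print(n,m)
E
```

```text
pics
{'clock': 0.0, 'qpos': array([-1.19003595e+00,  2.41415842e-01,  3.67847879e-03,  1.33520824e+00,
       -8.41801080e-06,  1.57075431e+00]), 'joint_velocities': array([-1.48471291e-03, -2.66405012e-04,  5.88712834e-05, -3.04183332e-04,
        1.06653084e-04,  6.22415591e-04]), 'effort': array([ 1.20371278e-03, -3.72320688e+01,  2.52407080e+01,  1.69333880e-02,
        2.11521324e-04, -3.35747728e-06]), 'eef_pos': array([ 185.56627393, -463.58105267,  230.39408765]), 'tcp_rot': array([-2.60071761,  1.76021021,  0.00280216]), 'ft_force': array([ 0.38940753, -0.63587559, -0.96732742]), 'ft_torque': array([ 0.06362435, -0.04891186,  0.01159377]), 'gripper_width': 85.52051864774656}
scene {'vfov': 42.667196866963955, 'cx': 316.32922608429055, 'cy': 191.9628030979161, 'extrinsics': array([[-9.99955510e-01, -9.11936140e-03, -2.41164121e-03,
         5.21868057e+02],
       [ 6.33166706e-03, -8.38407969e-01,  5.45006410e-01,
        -5.72880788e+01],
       [-6.99204962e-03,  5.44966893e-01,  8.38428409e-01,
        -1.29503392e+03],
       [ 0.00000000e+00,  0.00000000e+00,  0.00000000e+00,
         1.00000000e+00]])}
top {'vfov': 43.91689714219918, 'cx': 329.2511651258557, 'cy': 205.3339214764125, 'extrinsics': array([[ 2.01046766e-02, -9.99787466e-01,  4.56350955e-03,
        -1.59578916e+01],
       [ 9.82806059e-01,  2.06007258e-02,  1.83488038e-01,
        -5.43022575e+02],
       [-1.83543052e-01,  7.96077164e-04,  9.83011350e-01,
        -1.07707482e+03],
       [ 0.00000000e+00,  0.00000000e+00,  0.00000000e+00,
         1.00000000e+00]])}
```

View pics/scene1.png

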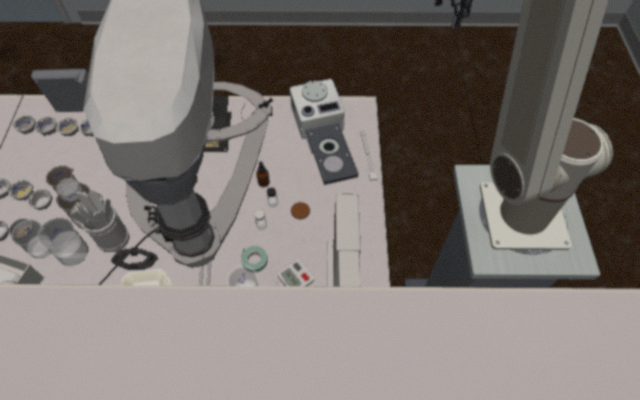

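View pics/top1.png

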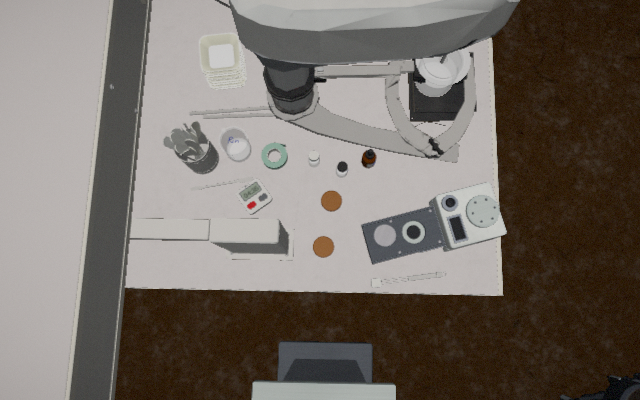

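Run:
```python
from h import *
im=cv2.imread('pics/top1.png'); c=im[165:300,350:515]
cv2.imwrite('pics/c1.png',cv2.resize(c,None,fx=4.5,fy=4.4,interpolation=cv2.INTER_CUBIC))
im=cv2.imread('pics/scene1.png'); c=im[70:200,270:390]
cv2.imwrite('pics/c2.png',cv2.resize(c,None,fx=4.5,fy=4.5,interpolation=cv2.INTER_CUBIC))
```

```text
(no output)
```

View pics/c1.png

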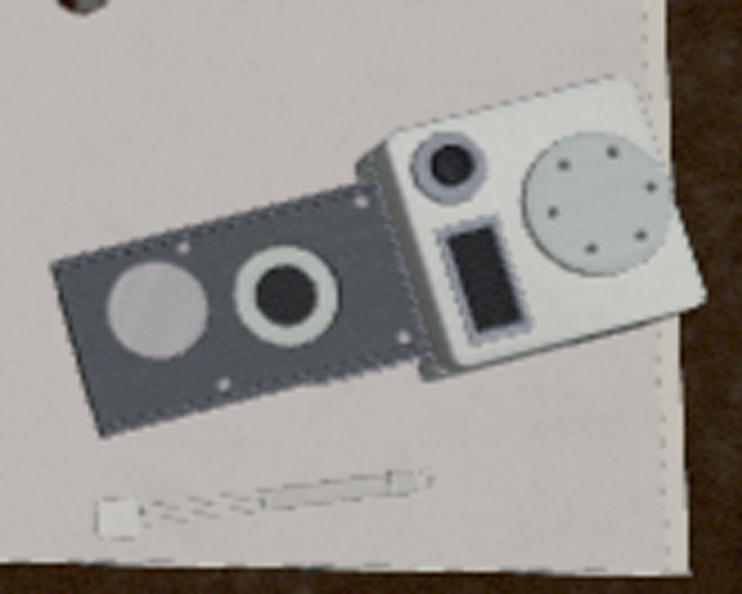

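View pics/c2.png

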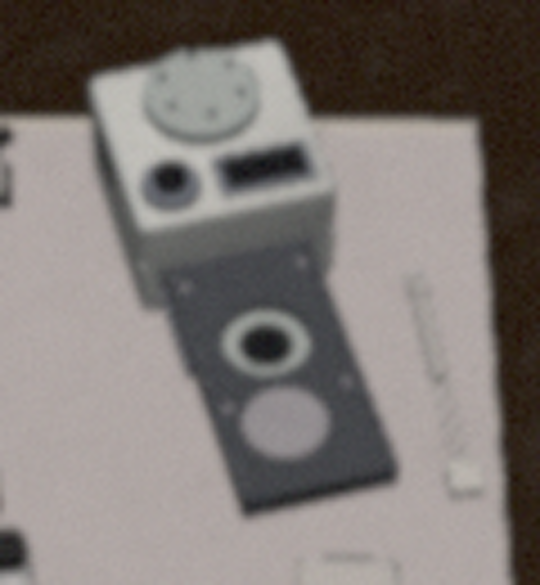

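Run:
```python
from h import *
t=viewer.camera_model('top'); s=viewer.camera_model('scene')
def T(a,b): return 350+(a+.5)/4.5-.5,165+(b+.5)/4.4-.5
def S(a,b): return 270+(a+.5)/4.5-.5,70+(b+.5)/4.5-.5
for n,pt,ps,z in [('disc',(157,310),(286,423),40),('recess(window)',(286,295),(266,344),24),('key',(452,163),(172,176),101),('fc1',(52,262),(246,500),32),('fc2',(102,437),(397,470),32),('casetopA',(388,134),(148,228),86),('casetopB',(458,368),(330,190),86)]:
    print(n,onz(t,*T(*pt),z).round(1),onz(s,*S(*ps),z).round(1))
print('bench corner',onz(t,502,295,0),onz(t,125,289,0),onz(t,492,40,0))
# other things bench level top cam
for n,u,v,z in [('brown1',331,201,5),('brown2',323.5,247,5),('vialblack',342,167,60),('dropper',369,157,90),('block',213,219,50),('block2',290,255,0),('brush head',377,283,10),('brush end',446,275,5),('boom end',457,153,200),('boom',435,148,200)]:
    print(n,onz(t,u,v,z).round(0))
```

```text
disc [ 479.1 -131.6   40. ] [ 479.1 -126.8   40. ]
recess(window) [ 490.5 -199.5   24. ] [ 490.1 -197.2   24. ]
key [ 547.4 -267.2  101. ] [ 546.5 -261.6  101. ]
fc1 [504.3 -78.9  32. ] [502.1 -78.1  32. ]
fc2 [ 413.9 -104.8   32. ] [415.3 -99.7  32. ]
casetopA [ 564.6 -239.8   86. ] [ 560.4 -234.4   86. ]
casetopB [ 447.5 -271.3   86. ] [ 452.9 -264.8   86. ]
bench corner [ 351.03901264 -406.62526202    0.        ] [347.15255401 460.69288659   0.        ] [ 987.97431169 -409.15789332    0.        ]
brown1 [562.  -9.   5.]
brown2 [453.   7.   5.]
vialblack [631. -32.  60.]
dropper [647. -91.  90.]
block [506. 257.  50.]
block2 [433.  84.   0.]
brush head [ 372. -118.   10.]
brush end [ 394. -277.    5.]
boom end [ 628. -259.  200.]
boom [ 637. -215.  200.]
```

Run:
```python
from h import *
t=viewer.camera_model('top'); s=viewer.camera_model('scene')
def tri(a,b):
    o1,d1=ray(t,*a); o2,d2=ray(s,*b)
    A=np.stack([d1,-d2],1); k=np.linalg.lstsq(A,o2-o1,rcond=None)[0]
    p,q=o1+k[0]*d1,o2+k[1]*d2; return ((p+q)/2).round(0),np.linalg.norm(p-q).round(1)
print('boom joint',tri((435,148),(266,103)))
print('key',tri((450.4,202),(307.9,108.8)))
print('dropper',tri((369,157),(262,166)))
print('disc',tri((384.9,235.5),(333.2,163.6)))
print('arm base',tri((290,90),(185,235)))
o=manip.get_obs(); from scipy.spatial.transform import Rotation as R
print(R.from_rotvec(o['tcp_rot']).as_matrix().round(3))
im,m=snap('wrist','w1.png'); print(m)
```

```text
boom joint (array([ 649., -223.,  163.]), np.float64(1.2))
key (array([ 548., -270.,   92.]), np.float64(1.8))
dropper (array([656., -94.,  71.]), np.float64(6.8))
disc (array([ 479., -133.,   31.]), np.float64(0.6))
arm base (array([826.,  93.,  49.]), np.float64(10.4))
[[ 0.372 -0.928 -0.001]
 [-0.928 -0.372  0.002]
 [-0.002  0.    -1.   ]]
{'vfov': 59.11511454511879, 'cx': 324.79369897303343, 'cy': 204.71668958918838, 'extrinsics': array([[ 3.71915605e-01, -9.28265576e-01, -1.34275103e-03,
        -4.98592894e+02],
       [ 8.94604549e-01,  3.58814357e-01, -2.66336177e-01,
         3.45152441e+01],
       [ 2.47712503e-01,  9.78533494e-02,  9.63879265e-01,
        -3.77261685e+02],
       [ 0.00000000e+00,  0.00000000e+00,  0.00000000e+00,
         1.00000000e+00]])}
```

View pics/w1.png

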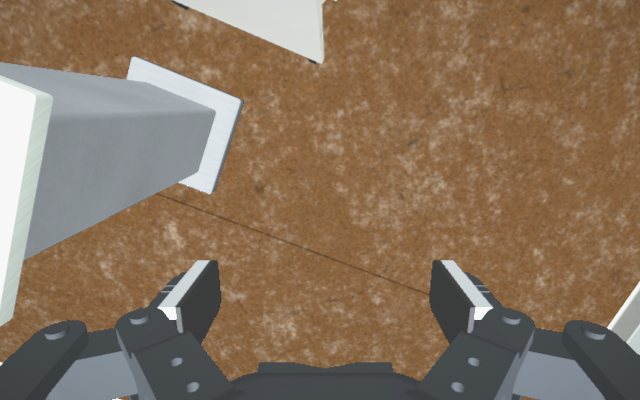

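Run:
```python
from h import *
from scipy.spatial.transform import Rotation as R
o=manip.get_obs(); m=viewer.camera_model('wrist'); E=m['extrinsics']
c=-E[:3,:3].T@E[:3,3]; M=R.from_rotvec(o['tcp_rot']).as_matrix()
print('cam in tool',M.T@(c-o['eef_pos']))
print(M.T@E[:3,:3].T)
```

```text
cam in tool [  -0.62131371  -67.36025252 -141.65200925]
[[ 9.99999797e-01 -1.45307311e-04 -6.20398612e-04]
 [-3.05299725e-04 -9.63877183e-01 -2.66346922e-01]
 [-5.59285911e-04  2.66347058e-01 -9.63877032e-01]]
```

>>> {"fn": "carry_out", "kwargs": {
  "targets": [
    [1, 20, 20, 0, 0, 0, 6],
    [1, 45, 45, 0, 0, 0, 13],
    [1, 70, 72, 0, 0, 0, 20],
    [1, 98, 100, 0, 0, 0, 27],
    [1, 126, 128, 0, 0, 0, 34],
    [1, 154, 157, 0, 0, 0, 41],
    [1, 182, 186, 0, 0, 0, 48],
    [1, 210, 215, 0, 0, 0, 55],
    [1, 238, 245, 0, 0, 0, 62],
    [1, 266, 275, 0, 0, 0, 69],
    [1, 290, 300, 0, 0, 0, 76],
    [1, 298, 309, 0, 0, 0, 80]
  ]
}}

```text
clock: 1.15
eef_pos: [486.5, -151.6, 230.8]
tcp_rot: [-3.122, -0.339, -0.002]
ft_force: [-0.6, -0.6, 0.4]
gripper_width: 85.0
```

>>> {"fn": "carry_out", "kwargs": {
  "targets": [
    [1, 0, 0, 0, 0, 0, 0],
    [1, 0, 0, 0, 0, 0, 0],
    [1, 0, 0, 0, 0, 0, 0]
  ]
}}

```text
clock: 1.4
eef_pos: [483.1, -155.6, 231.0]
tcp_rot: [-3.125, -0.321, 0.002]
ft_force: [0.3, -0.5, 0.6]
gripper_width: 85.6
```

Run:
```python
from h import *
o=manip.get_obs();print(o['clock'],o['eef_pos'],o['qpos'],o['ft_force'])
im,m=snap('wrist','w2.png'); np.save('w2E.npy',m['extrinsics'])
```

```text
1.4 [ 483.08136914 -155.57992048  230.96955759] [-3.11281169e-01  2.56592862e-01  2.51845578e-02  1.34056931e+00
 -4.79813888e-04  1.05494498e+00] [ 0.29214837 -0.45774179  0.59474559]
```

View pics/w2.png

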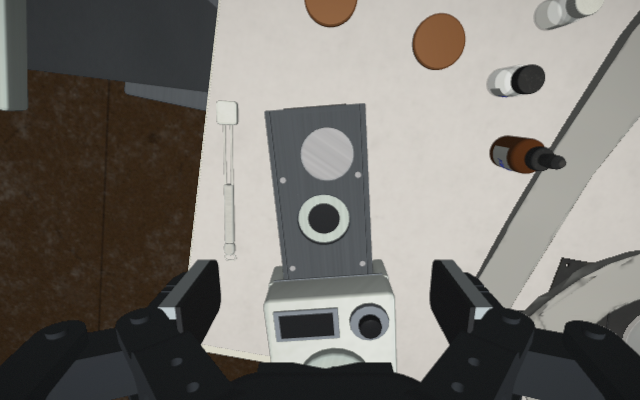

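```bash
cat > meas.py <<'E'
from h import *
def blobs(im,thrlo,thrhi,box,amin=150):
    g=cv2.cvtColor(im,cv2.COLOR_BGR2GRAY); k=cv2.inRange(g,thrlo,thrhi); z=np.zeros_like(k); x0,y0,x1,y1=box; z[y0:y1,x0:x1]=k[y0:y1,x0:x1]
    z=cv2.morphologyEx(z,cv2.MORPH_OPEN,np.ones((3,3)))
    cs,_=cv2.findContours(z,cv2.RETR_LIST,cv2.CHAIN_APPROX_NONE)
    return [(cv2.fitEllipse(c),cv2.contourArea(c)) for c in cs if cv2.contourArea(c)>amin and len(c)>5]
E
python3 - <<'E'
from meas import *
im=cv2.imread('pics/w2.png'); m=viewer.camera_model('wrist'); m['extrinsics']=np.load('w2E.npy')
for n,lo,hi,b in [('disc/ring',120,255,(288,115,362,258)),('window',0,50,(300,195,348,242)),('key',0,60,(352,308,388,344))]:
    for e,a in blobs(im,lo,hi,b): print(n,np.round(e[0],1),np.round(e[1],1),a)
print('front',onz(m,266,111,32),onz(m,364,104.5,32))
E
```

```text
disc/ring [323.5 218.1] [30.9 32.4] 784.0
disc/ring [323.4 217.9] [46.8 50.3] 1847.5
disc/ring [326.8 153.5] [52.1 52.4] 2143.0
window [323.6 218.4] [27.4 29. ] 622.0
key [369.8 326.1] [21.7 22.9] 389.0
front [ 416.00607485 -103.70736621   32.        ] [504.2266418  -79.41621231  32.        ]
```

Run:
```python
from meas import *
m=viewer.camera_model('wrist'); m['extrinsics']=np.load('w2E.npy')
r=onz(m,323.6,218.3,24); d=onz(m,326.8,153.5,40); k=onz(m,369.8,326.1,101)
f1,f2=onz(m,266,111,32),onz(m,364,104.5,32); cA=onz(m,385,275,86);cB=onz(m,266,283,86)
print(r,d,k,f1,f2)
for a in (np.degrees(np.arctan2(*(f2-f1)[[1,0]])),15.3):
    t=np.radians(a); X=np.array([np.sin(t),-np.cos(t)]); Y=np.array([np.cos(t),np.sin(t)])
    print(a,'disc',(d-r)[:2]@X,(d-r)[:2]@Y,'key',(k-r)[:2]@X,(k-r)[:2]@Y,'front',((f1+f2)/2-r)[:2]@X,((f1+f2)/2-r)[:2]@Y,np.linalg.norm(f1-f2))
# wall edge lines for direction: side edges
v=(r-d)[:2]; print(np.linalg.norm(v),np.degrees(np.arctan2(v[1],v[0])))
```

```text
[ 490.43219574 -198.18744508   24.        ] [ 479.44040531 -129.91507805   40.        ] [ 545.92164408 -263.61498051  101.        ] [ 416.00607485 -103.70736621   32.        ] [504.2266418  -79.41621231  32.        ]
15.394664257571703 disc -68.74071369949237 7.526608546787931 key 77.8105843955212 36.12968620654915 front -110.84777539316507 -0.9225871916694264 91.50370807751062
15.3 disc -68.75305535558572 7.413024713565098 key 77.75078464485634 36.25819571442307 front -110.84609979786147 -1.1057288737927387 91.50370807751062
69.15154051886451 -80.8539158128781
```

>>> {"fn": "carry_out", "kwargs": {
  "targets": [
    [-1, -2, 15, -5, 0, 0, -1],
    [-1, -5, 35, -20, 0, 0, -2],
    [-1, -9, 60, -45, 0, 0, -2.6],
    [-1, -12, 74, -75, 0, 0, -2.6],
    [-1, -12.3, 74.7, -105, 0, 0, -2.6],
    [-1, -12.3, 74.7, -135, 0, 0, -2.6],
    [-1, -12.3, 74.7, -160, 0, 0, -2.6],
    [-1, -12.3, 74.7, -175, 0, 0, -2.6],
    [-1, -12.3, 74.7, -180, 0, 0, -2.6],
    [-1, -12.3, 74.7, -180, 0, 0, -2.6],
    [-1, -12.3, 74.7, -180, 0, 0, -2.6],
    [-1, -12.3, 74.7, -180, 0, 0, -2.6]
  ]
}}

```text
clock: 2.45
eef_pos: [472.7, -81.2, 52.8]
tcp_rot: [3.131, 0.25, 0.004]
ft_force: [0.7, -0.3, -0.9]
gripper_width: 0.3
```

Run:
```python
from h import *
o=manip.get_obs();print(o['clock'],o['eef_pos'],o['tcp_rot'],o['ft_force'],o['gripper_width'])
im,m=snap('wrist','w3.png'); np.save('w3E.npy',m['extrinsics'])
```

```text
2.45 [472.69619785 -81.22744615  52.75929626] [3.13082517 0.25046542 0.00440927] [ 0.66948167 -0.2777887  -0.91637133] 0.2677980078525623
```

View pics/w3.png

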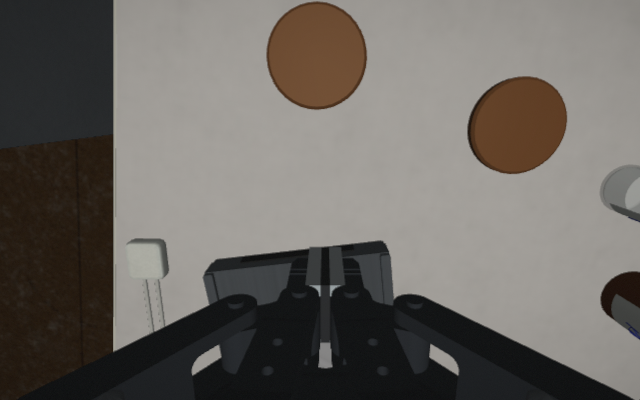

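>>> {"fn": "carry_out", "kwargs": {
  "targets": [
    [-1, -1.2, 0, -10, 0, 0, 0],
    [-1, -1.2, 0, -17.5, 0, 0, 0],
    [-1, -1.2, 0, -17.5, 0, 0, 0],
    [-1, -1.2, 0, -17.5, 0, 0, 0],
    [-1, -1.2, 0, -17.5, 0, 0, 0]
  ]
}}

```text
clock: 2.92
eef_pos: [470.6, -80.5, 34.2]
tcp_rot: [3.131, 0.252, 0.001]
ft_force: [0.1, -0.1, 0.1]
gripper_width: -0.1
```

Run:
```python
from h import *
im,m=snap('top','t3.png'); c=im[165:300,350:515]
cv2.imwrite('pics/c3.png',cv2.resize(c,None,fx=4.5,fy=4.4,interpolation=cv2.INTER_CUBIC))
```

```text
(no output)
```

View pics/c3.png

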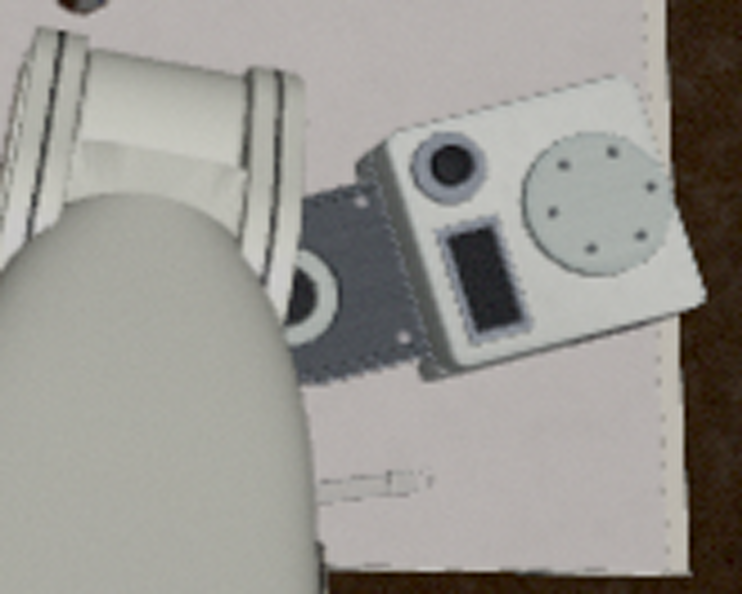

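>>> {"fn": "carry_out", "kwargs": {
  "targets": [
    [-1, 0.6, -4, 0.8, 0, 0, 0],
    [-1, 1.3, -8, 0.8, 0, 0, 0],
    [-1, 1.9, -12, 0.8, 0, 0, 0],
    [-1, 2.6, -16, 0.8, 0, 0, 0],
    [-1, 3.2, -20, 0.8, 0, 0, 0],
    [-1, 3.9, -24, 0.8, 0, 0, 0],
    [-1, 4.5, -28, 0.8, 0, 0, 0],
    [-1, 5.2, -32, 0.8, 0, 0, 0],
    [-1, 5.8, -36, 0.8, 0, 0, 0],
    [-1, 6.4, -40, 0.8, 0, 0, 0],
    [-1, 7.1, -44, 0.8, 0, 0, 0],
    [-1, 7.1, -44, 0.8, 0, 0, 0]
  ]
}}

```text
clock: 3.97
eef_pos: [477.6, -125.5, 34.6]
tcp_rot: [3.131, 0.251, 0.0]
ft_force: [0.6, -0.2, 0.2]
gripper_width: 0.0
```

Run:
```python
from h import *
im,m=snap('scene','s4.png'); c=im[70:200,270:390]
cv2.imwrite('pics/s4c.png',cv2.resize(c,None,fx=4.5,fy=4.5,interpolation=cv2.INTER_CUBIC))
im,m=snap('wrist','w4.png')
```

```text
(no output)
```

View pics/s4c.png

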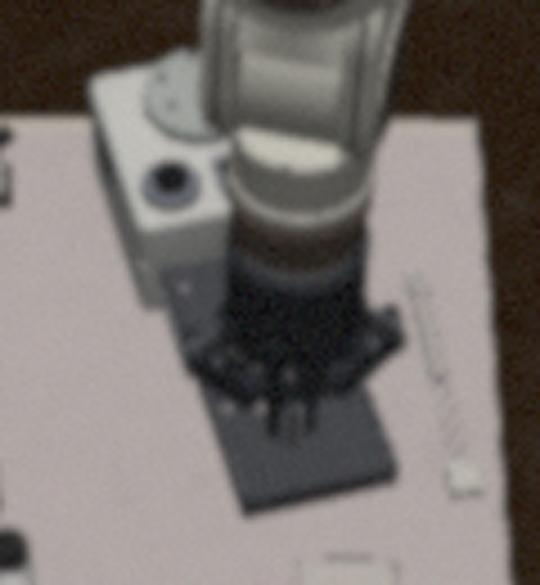

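View pics/w4.png

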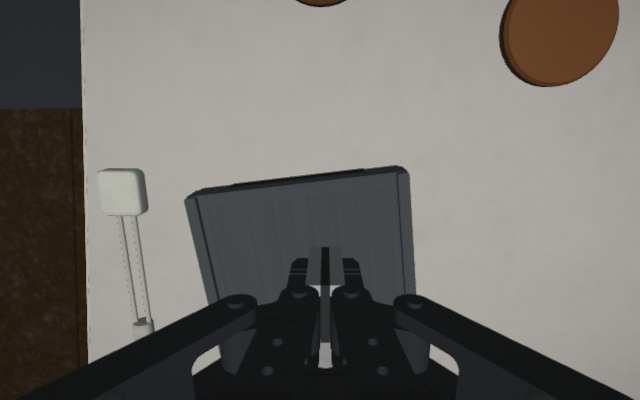

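>>> {"fn": "carry_out", "kwargs": {
  "targets": [
    [-1, -0.6, 4, 5, 0, 0, 0],
    [-1, -1.0, 6, 30, 0, 0, 0],
    [-1, 0, 0, 60, 0, 0, 0],
    [-1, 0, -10, 95, 0, 0, 0],
    [1, 0, -20, 130, 0, 0, 0],
    [1, 0, -30, 165, 0, 0, 0],
    [1, 0, -30, 190, 0, 0, 0],
    [1, 0, -30, 195, 0, 0, 0],
    [1, 0, -30, 195, 0, 0, 0],
    [1, 0, -30, 195, 0, 0, 0],
    [1, 0, -30, 195, 0, 0, 0]
  ]
}}

```text
clock: 4.98
eef_pos: [476.3, -153.8, 227.9]
tcp_rot: [-3.13, -0.253, 0.005]
ft_force: [0.0, 1.5, -0.6]
gripper_width: 83.1
```

Run:
```python
from h import *
print(manip.get_obs()['eef_pos'])
im,m=snap('wrist','w5.png'); np.save('w5E.npy',m['extrinsics'])
```

```text
[ 476.3396441  -153.79885336  227.91399393]
```

View pics/w5.png

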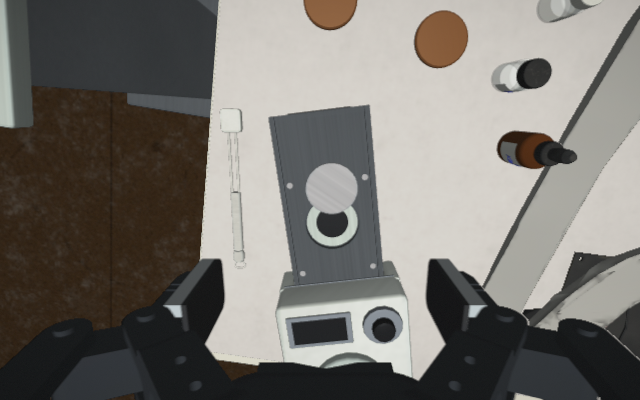

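Run:
```python
from meas import *
im=cv2.imread('pics/w5.png'); m=viewer.camera_model('wrist'); m['extrinsics']=np.load('w5E.npy')
g=cv2.cvtColor(im,cv2.COLOR_BGR2GRAY)
k=cv2.inRange(g,110,200)
cs=[]
# disc rear edge points: radial scan from (332,187)
pts=[]
for a in np.radians(np.arange(150,391,4)):
    p=np.array([332+0*a,187]); 
    prof=[cv2.getRectSubPix(g.astype(np.float32),(1,1),(float(332+r*np.cos(a)),float(187+r*np.sin(a))))[0,0] for r in np.arange(18,36,.25)]
    i=np.argmin(np.diff(prof)); r=18.125+.25*i; pts.append((332+r*np.cos(a),187+r*np.sin(a)))
e=cv2.fitEllipse(np.array(pts,np.float32)); print(e)
d=onz(m,*e[0],40); r=np.array([490.4,-198.2,24]); print('disc',d,'recess px expected',proj(m,r))
v=(r-d)[:2]; print(np.linalg.norm(v),np.degrees(np.arctan2(v[1],v[0])))
dd=np.array([.159,-.987]); n=np.array([.987,.159]); print('lat',v@n,'along',v@dd, 'tcp contact half', (d[:2]-np.array([477.6,-125.5]))@dd-25)
for e,a in blobs(im,0,60,(300,200,365,250)): print('win',e,a)
```

```text
((331.064453125, 188.04771423339844), (50.66261291503906, 51.73771286010742), 79.60833740234375)
disc [ 482.71447968 -159.33426376   40.        ] recess px expected [331.93312875 222.12968365]
39.61833762439815 -78.81433218979589
lat 1.4059564921044525 along 39.58247940050301 tcp contact half 9.20762059949697
win ((331.8807373046875, 223.79832458496094), (23.72538948059082, 30.933950424194336), 90.17811584472656) 543.5
```

>>> {"fn": "carry_out", "kwargs": {
  "targets": [
    [-1, -1, 15, -5, 0, 0, 1],
    [-1, -3, 35, -25, 0, 0, 2],
    [-1, -3.4, 43, -55, 0, 0, 2],
    [-1, -3.4, 43, -90, 0, 0, 2],
    [-1, -3.4, 43, -125, 0, 0, 2],
    [-1, -3.4, 43, -155, 0, 0, 2],
    [-1, -3.4, 43, -175, 0, 0, 2],
    [-1, -3.4, 43, -188, 0, 0, 2],
    [-1, -3.4, 43, -195, 0, 0, 2],
    [-1, -3.4, 43, -195, 0, 0, 2],
    [-1, -3.4, 43, -195, 0, 0, 2]
  ]
}}

```text
clock: 5.95
eef_pos: [473.3, -111.2, 33.8]
tcp_rot: [-3.126, -0.307, 0.003]
ft_force: [0.8, -0.0, -1.0]
gripper_width: -0.2
```

>>> {"fn": "carry_out", "kwargs": {
  "targets": [
    [-1, 1, -5, 0.4, 0, 0, 0],
    [-1, 2, -10, 0.4, 0, 0, 0],
    [-1, 2.8, -14, 0.4, 0, 0, 0],
    [-1, 3.6, -18, 0.4, 0, 0, 0],
    [-1, 4.3, -22, 0.4, 0, 0, 0],
    [-1, 5.1, -26, 0.4, 0, 0, 0],
    [-1, 5.9, -30, 0.4, 0, 0, 0],
    [-1, 6.7, -34, 0.4, 0, 0, 0],
    [-1, 7.5, -38, 0.4, 0, 0, 0],
    [-1, 8.1, -41, 0.4, 0, 0, 0],
    [-1, 8.7, -44, 0.4, 0, 0, 0],
    [-1, 9.2, -46.5, 0.4, 0, 0, 0]
  ]
}}

```text
clock: 6.95
eef_pos: [483.3, -158.5, 34.9]
tcp_rot: [3.126, 0.307, -0.0]
ft_force: [-0.0, 0.3, -0.7]
gripper_width: -0.2
```

>>> {"fn": "carry_out", "kwargs": {
  "targets": [
    [-1, 0.4, -2, 0, 0, 0, 0],
    [-1, 0.8, -4, 0, 0, 0, 0],
    [-1, 1.2, -6, 0, 0, 0, 0],
    [-1, 1.2, -6, 0, 0, 0, 0]
  ]
}}

```text
clock: 7.28
eef_pos: [484.6, -164.5, 35.0]
tcp_rot: [3.126, 0.306, 0.0]
ft_force: [-0.1, -1.3, -0.4]
gripper_width: 0.2
```

Run:
```python
from h import *
o=manip.get_obs(); print(o['eef_pos'],o['ft_force'])
im,m=snap('scene','s6.png'); c=im[70:200,270:390]
cv2.imwrite('pics/s6c.png',cv2.resize(c,None,fx=4.5,fy=4.5,interpolation=cv2.INTER_CUBIC))
```

```text
[ 484.62256396 -164.47858495   35.0330051 ] [-0.05090145 -1.27154113 -0.40345792]
```

View pics/s6c.png

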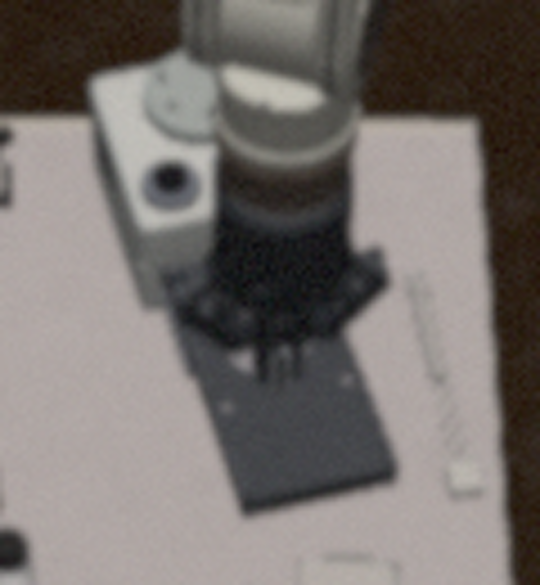

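>>> {"fn": "carry_out", "kwargs": {
  "targets": [
    [-1, -1, 5, 1, 0, 0, 0],
    [-1, -2, 9, 20, 0, 0, 0],
    [-1, -2, 9, 55, 0, 0, 0],
    [-1, -2, 9, 90, 0, 0, 0],
    [1, -2, 9, 125, 0, 0, 0],
    [1, -2, 9, 160, 0, 0, 0],
    [1, -2, 9, 188, 0, 0, 0],
    [1, -2, 9, 195, 0, 0, 0],
    [1, -2, 9, 195, 0, 0, 0],
    [1, -2, 9, 195, 0, 0, 0],
    [1, -2, 9, 195, 0, 0, 0]
  ]
}}

```text
clock: 8.25
eef_pos: [481.3, -154.4, 228.1]
tcp_rot: [-3.125, -0.307, 0.005]
ft_force: [0.7, -0.3, -0.2]
gripper_width: 82.9
```

Run:
```python
from h import *
print(manip.get_obs()['eef_pos'])
im,m=snap('wrist','w7.png'); np.save('w7E.npy',m['extrinsics'])
```

```text
[ 481.29362558 -154.42570511  228.11082419]
```

View pics/w7.png

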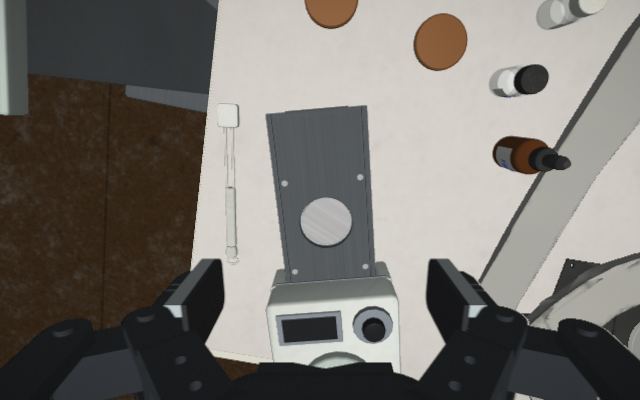

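Run:
```python
from meas import *
im=cv2.imread('pics/w7.png'); m=viewer.camera_model('wrist'); m['extrinsics']=np.load('w7E.npy')
for e,a in blobs(im,110,255,(295,190,356,255)): 
    print(e,a); 
    for z in (32,40): print(z,onz(m,*e[0],z))
for n,p,z in [('key',(373,329),101)]: print(n,onz(m,*p,z))
f1,f2=onz(m,266.5,115,32),onz(m,366.5,107,32); print(f1,f2,(f1+f2)/2)
c=im[90:290,250:390]; cv2.imwrite('pics/w7c.png',cv2.resize(c,None,fx=3.5,fy=3,interpolation=cv2.INTER_CUBIC))
```

```text
((325.7126159667969, 220.8065948486328), (47.151607513427734, 50.616146087646484), 90.31800842285156) 1872.0
32 [ 489.79905528 -195.62220866   32.        ]
40 [ 489.2841991  -193.06785658   40.        ]
key [ 545.46231951 -263.12364077  101.        ]
[ 415.64401736 -105.11463548   32.        ] [505.11997978 -80.0195193   32.        ] [460.38199857 -92.56707739  32.        ]
```

View pics/w7c.png

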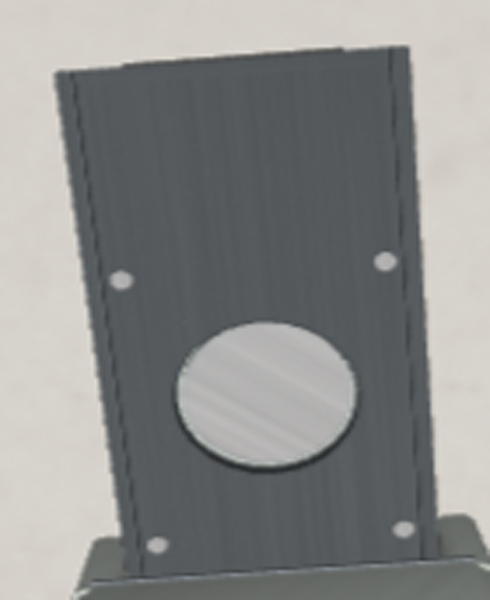

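>>> {"fn": "carry_out", "kwargs": {
  "targets": [
    [-1, 3, -15, -10, 0, 0, 0],
    [-1, 5.6, -33, -40, 0, 0, 0],
    [-1, 5.6, -33, -75, 0, 0, 0],
    [-1, 5.6, -33, -110, 0, 0, 0],
    [-1, 5.6, -33, -145, 0, 0, 0],
    [-1, 5.6, -33, -170, 0, 0, 0],
    [-1, 5.6, -33, -183, 0, 0, 0],
    [-1, 5.6, -33, -188, 0, 0, 0],
    [-1, 5.6, -33, -188, 0, 0, 0],
    [-1, 5.6, -33, -188, 0, 0, 0]
  ]
}}

```text
clock: 9.13
eef_pos: [487.8, -187.9, 41.7]
tcp_rot: [-3.126, -0.307, 0.001]
ft_force: [-0.6, -0.0, 1.3]
gripper_width: -0.0
```

>>> {"fn": "carry_out", "kwargs": {
  "targets": [
    [-1, 0, 0, -2, 0, 0, 0],
    [-1, 0, 0, -4, 0, 0, 0],
    [-1, 0, 0, -6, 0, 0, 0],
    [-1, 0, 0, -8, 0, 0, 0],
    [-1, 0, 0, -8, 0, 0, 0]
  ]
}}

```text
clock: 9.55
eef_pos: [488.0, -188.0, 34.0]
tcp_rot: [3.127, 0.307, 0.0]
ft_force: [-0.3, 0.1, -0.7]
gripper_width: 0.1
```

>>> {"fn": "carry_out", "kwargs": {
  "targets": [
    [-1, 0, 0, -1, 0, 0, 0],
    [-1, 0, 0, -2, 0, 0, 0],
    [-1, 0, 0, -2.5, 0, 0, 0],
    [-1, 0, 0, -2.5, 0, 0, 0]
  ]
}}

```text
clock: 9.88
eef_pos: [488.2, -188.0, 32.1]
tcp_rot: [3.126, 0.307, 0.001]
ft_force: [-0.8, 0.8, 4.8]
gripper_width: -0.2
```

>>> {"fn": "carry_out", "kwargs": {
  "targets": [
    [-1, 0, 0, 10, 0, 0, 0],
    [-1, 0, 0, 35, 0, 0, 0],
    [-1, -4, 15, 45, 0, 0, 1],
    [-1, -12, 43, 45, 0, 0, 2],
    [-1, -21, 75, 45, 0, 0, 3],
    [-1, -29, 105, 45, 0, 0, 4.2],
    [-1, -34, 120, 40, 0, 0, 4.2],
    [-1, -34, 120.3, 20, 0, 0, 4.2],
    [-1, -34, 120.3, -2, 0, 0, 4.2],
    [-1, -34, 120.3, -12, 0, 0, 4.2],
    [-1, -34, 120.3, -13, 0, 0, 4.2],
    [-1, -34, 120.3, -13, 0, 0, 4.2]
  ]
}}

```text
clock: 10.88
eef_pos: [453.6, -67.6, 18.4]
tcp_rot: [-3.113, -0.422, 0.002]
ft_force: [-1.1, 0.3, 0.7]
gripper_width: -0.4
```

Run:
```python
from h import *
print(manip.get_obs()['eef_pos'])
im,m=snap('wrist','w8.png'); np.save('w8E.npy',m['extrinsics'])
im,m=snap('scene','s8.png'); c=im[70:200,270:390]
cv2.imwrite('pics/s8c.png',cv2.resize(c,None,fx=4.5,fy=4.5,interpolation=cv2.INTER_CUBIC))
```

```text
[453.64151433 -67.57452324  18.43052996]
```

View pics/w8.png

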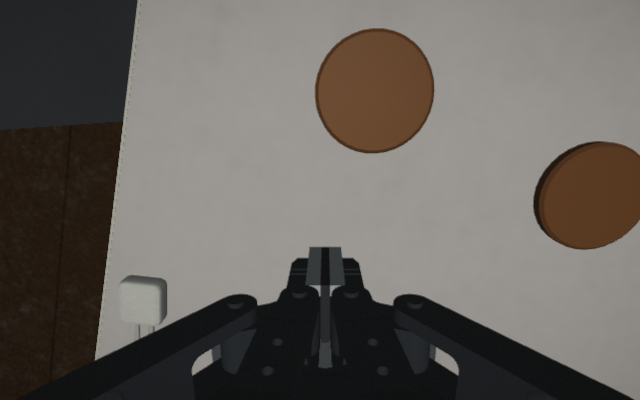

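View pics/s8c.png

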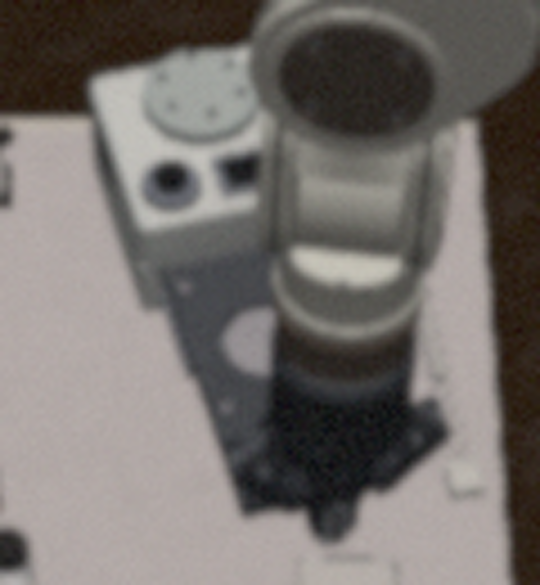

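>>> {"fn": "carry_out", "kwargs": {
  "targets": [
    [-1, 1.3, -5, 0, 0, 0, 0],
    [-1, 2.7, -10, 0, 0, 0, 0],
    [-1, 4, -15, 0, 0, 0, 0],
    [-1, 5.4, -20, 0, 0, 0, 0],
    [-1, 6.7, -25, 0, 0, 0, 0],
    [-1, 8, -30, 0, 0, 0, 0],
    [-1, 9.4, -35, 0, 0, 0, 0],
    [-1, 10.7, -40, 0, 0, 0, 0],
    [-1, 12, -45, 0, 0, 0, 0],
    [-1, 13.4, -50, 0, 0, 0, 0],
    [-1, 14.7, -55, 0, 0, 0, 0],
    [-1, 16.1, -60, 0, 0, 0, 0]
  ]
}}

```text
clock: 11.98
eef_pos: [471.2, -127.5, 18.9]
tcp_rot: [-3.111, -0.422, -0.004]
ft_force: [0.9, 5.4, 1.0]
gripper_width: 0.4
```

>>> {"fn": "carry_out", "kwargs": {
  "targets": [
    [-1, 1.3, -5, 0, 0, 0, 0],
    [-1, 2.7, -10, 0, 0, 0, 0],
    [-1, 4, -15, 0, 0, 0, 0],
    [-1, 5.4, -20, 0, 0, 0, 0],
    [-1, 6.7, -25, 0, 0, 0, 0],
    [-1, 8, -30, 0, 0, 0, 0],
    [-1, 9.4, -35, 0, 0, 0, 0],
    [-1, 10.4, -39, 0, 0, 0, 0],
    [-1, 11.5, -43, 0, 0, 0, 0]
  ]
}}

```text
clock: 12.73
eef_pos: [482.4, -170.4, 18.7]
tcp_rot: [-3.111, -0.422, -0.003]
ft_force: [0.7, 5.2, 1.8]
gripper_width: -0.0
```

>>> {"fn": "carry_out", "kwargs": {
  "targets": [
    [-1, 0.5, -2, 0, 0, 0, 0],
    [-1, 1, -4, 0, 0, 0, 0],
    [-1, 1.3, -5, 0, 0, 0, 0],
    [-1, 1.3, -5, 0, 0, 0, 0]
  ]
}}

```text
clock: 13.07
eef_pos: [483.1, -175.9, 18.5]
tcp_rot: [3.113, 0.421, 0.0]
ft_force: [0.2, 2.9, 1.3]
gripper_width: 0.1
```

>>> {"fn": "carry_out", "kwargs": {
  "targets": [
    [-1, 0.3, -1, 0, 0, 0, 0],
    [-1, 0.5, -2, 0, 0, 0, 0],
    [-1, 0.5, -2, 0, 0, 0, 0]
  ]
}}

```text
clock: 13.32
eef_pos: [483.4, -177.7, 18.5]
tcp_rot: [-3.113, -0.421, 0.0]
ft_force: [0.9, 4.6, 2.3]
gripper_width: 0.2
```

>>> {"fn": "carry_out", "kwargs": {
  "targets": [
    [-1, 0.3, -1, 0, 0, 0, 0],
    [-1, 0.5, -2, 0, 0, 0, 0],
    [-1, 0.5, -2, 0, 0, 0, 0]
  ]
}}

```text
clock: 13.57
eef_pos: [483.8, -179.3, 18.5]
tcp_rot: [-3.112, -0.422, 0.0]
ft_force: [0.6, 6.4, 1.8]
gripper_width: 0.2
```

>>> {"fn": "carry_out", "kwargs": {
  "targets": [
    [-1, 0.3, -1, 0, 0, 0, 0],
    [-1, 0.5, -2, 0, 0, 0, 0],
    [-1, 0.5, -2, 0, 0, 0, 0]
  ]
}}

```text
clock: 13.82
eef_pos: [483.8, -179.3, 18.5]
tcp_rot: [-3.108, -0.423, 0.0]
ft_force: [0.6, 10.4, 5.0]
gripper_width: -0.1
```

>>> {"fn": "carry_out", "kwargs": {
  "targets": [
    [-1, 0.3, -1, 0, 0, 0, 0],
    [-1, 0.5, -2, 0, 0, 0, 0],
    [-1, 0.5, -2, 0, 0, 0, 0]
  ]
}}

```text
clock: 14.07
eef_pos: [483.8, -179.4, 18.5]
tcp_rot: [-3.103, -0.424, 0.001]
ft_force: [-1.4, 15.5, 8.8]
gripper_width: -0.5
```

>>> {"fn": "carry_out", "kwargs": {
  "targets": [
    [-1, -2, 7, 0, 0, 0, 0],
    [-1, -5, 20, 0, 0, 0, 0],
    [-1, -6, 24, 20, 0, 0, 0],
    [-1, -6, 24, 55, 0, 0, 0],
    [0, -6, 24, 90, 0, 0, 0],
    [1, -6, 24, 125, 0, 0, 0],
    [1, -6, 24, 160, 0, 0, 0],
    [1, -6, 24, 190, 0, 0, 0],
    [1, -6, 24, 205, 0, 0, 0],
    [1, -6, 24, 211, 0, 0, 0],
    [1, -6, 24, 211, 0, 0, 0],
    [1, -6, 24, 211, 0, 0, 0]
  ]
}}

```text
clock: 15.07
eef_pos: [478.2, -159.8, 228.4]
tcp_rot: [3.113, 0.421, -0.003]
ft_force: [0.3, -0.1, -0.1]
gripper_width: 85.3
```

Run:
```python
from meas import *
print(manip.get_obs()['eef_pos'])
im,m=snap('wrist','w9.png'); np.save('w9E.npy',m['extrinsics'])
for e,a in blobs(im,0,60,(345,280,400,360)): print(e,a,onz(m,*e[0],101))
```

```text
[ 478.23192207 -159.76496959  228.39473825]
((367.84210205078125, 327.34716796875), (21.81965446472168, 23.381864547729492), 166.2120361328125) 398.0 [ 545.70063109 -263.63643972  101.        ]
```

View pics/w9.png

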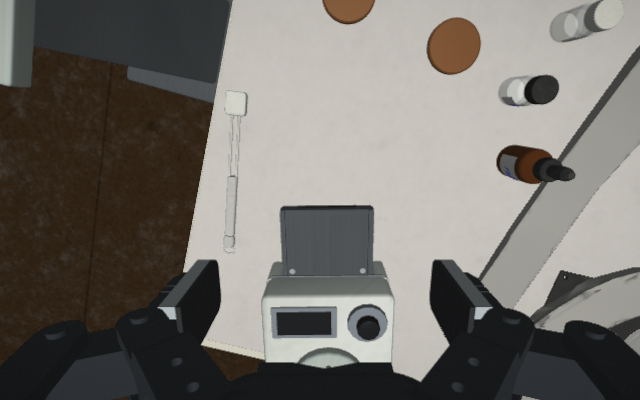

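Run:
```python
from meas import *
m=viewer.camera_model('wrist'); m['extrinsics']=np.load('w9E.npy')
for z in (32,100,160,200): print(z,onz(m,481,278,z).round(0),onz(m,525,310,z).round(0))
print(onz(m,281,207,32),onz(m,373,206.5,32),'case y', onz(m,263,300,86),onz(m,392,296,86))
t=viewer.camera_model('top');print(onz(t,459,158,163),onz(t,435,148,163))
```

```text
32 [ 665. -218.   32.] [ 726. -241.   32.]
100 [ 624. -193.  100.] [ 672. -212.  100.]
160 [ 587. -171.  160.] [ 625. -185.  160.]
200 [ 563. -156.  200.] [ 594. -168.  200.]
[ 443.2854004  -198.51588742   32.        ] [ 531.51990699 -173.63487563   32.        ] case y [ 450.69380725 -271.18643953   86.        ] [ 561.80784475 -236.31414045   86.        ]
[ 628.03588877 -272.66509016  163.        ] [ 648.61127112 -223.09128657  163.        ]
```

Run:
```python
from meas import *
m=viewer.camera_model('wrist'); m['extrinsics']=np.load('w9E.npy')
t=viewer.camera_model('top'); s=viewer.camera_model('scene')
for px in ((481,278),(560,165)):
  for z in (0,20,32,60,100,160): p=onz(m,*px,z); print(px,z,p.round(0),proj(t,p).round(0),proj(s,p).round(0))
im=cv2.imread('pics/top1.png')[60:220,330:510]; cv2.imwrite('pics/b1.png',cv2.resize(im,None,fx=4,fy=3.7))
im=cv2.imread('pics/w9.png')[140:400,430:640]; cv2.imwrite('pics/b2.png',cv2.resize(im,None,fx=2.2,fy=2.2))
```

```text
(481, 278) 0 [ 684. -230.    0.] [423. 154.] [259. 142.]
(481, 278) 20 [ 672. -223.   20.] [422. 156.] [262. 139.]
(481, 278) 32 [ 665. -218.   32.] [421. 158.] [264. 138.]
(481, 278) 60 [ 648. -208.   60.] [419. 161.] [270. 134.]
(481, 278) 100 [ 624. -193.  100.] [416. 167.] [277. 129.]
(481, 278) 160 [ 587. -171.  160.] [410. 176.] [290. 120.]
(560, 165) 0 [715. -85.   0.] [364. 141.] [243. 185.]
(560, 165) 20 [701. -86.  20.] [364. 143.] [248. 180.]
(560, 165) 32 [693. -86.  32.] [365. 145.] [250. 178.]
(560, 165) 60 [674. -87.  60.] [366. 150.] [257. 171.]
(560, 165) 100 [646. -88. 100.] [368. 156.] [266. 162.]
(560, 165) 160 [605. -89. 160.] [371. 167.] [282. 146.]
```

View pics/b1.png

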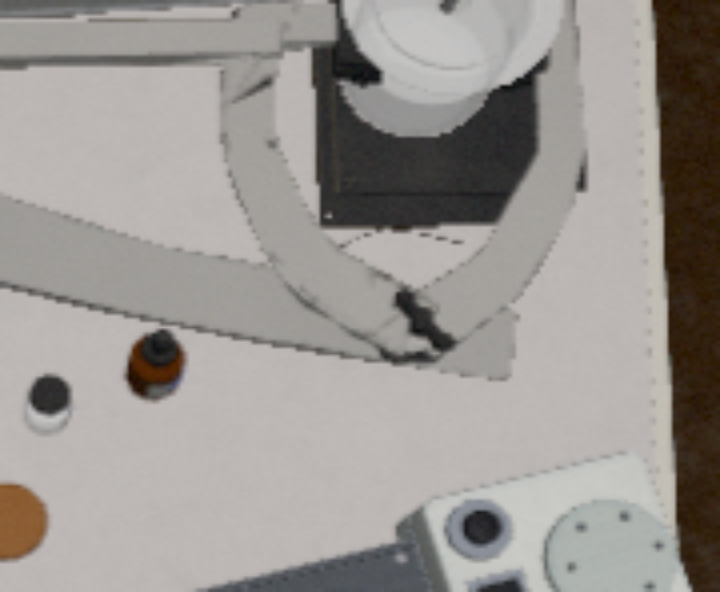

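View pics/b2.png

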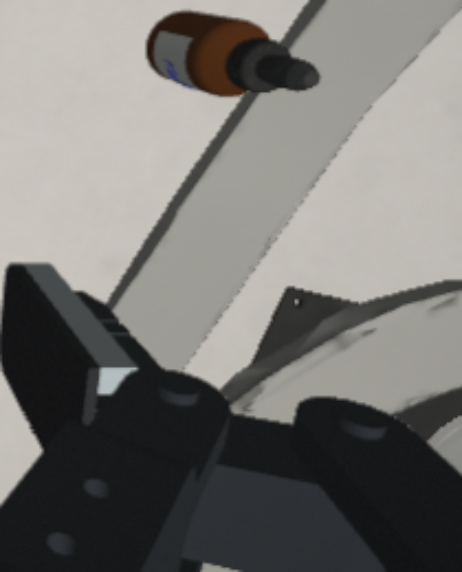

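>>> {"fn": "carry_out", "kwargs": {
  "targets": [
    [-1, 8, -12, 0, 0, 0, 0],
    [-1, 22, -34, 0, 0, 0, 0],
    [-1, 38, -59, 0, 0, 0, 0],
    [-1, 54, -84, -10, 0, 0, 0],
    [-1, 65, -101, -30, 0, 0, 0],
    [-1, 67, -103.8, -60, 0, 0, 0],
    [-1, 67, -103.8, -90, 0, 0, 0],
    [-1, 67, -103.8, -108, 0, 0, 0],
    [-1, 67, -103.8, -114, 0, 0, 0],
    [-1, 67, -103.8, -114, 0, 0, 0],
    [-1, 67, -103.8, -114, 0, 0, 0],
    [-1, 67, -103.8, -114, 0, 0, 0]
  ]
}}

```text
clock: 16.12
eef_pos: [546.8, -263.8, 116.8]
tcp_rot: [3.112, 0.421, 0.003]
ft_force: [0.5, -0.4, 0.2]
gripper_width: 0.0
```

Run:
```python
from h import *
o=manip.get_obs(); print(o['eef_pos'],o['ft_force'])
im,m=snap('scene','s10.png'); c=im[70:200,270:390]
cv2.imwrite('pics/s10c.png',cv2.resize(c,None,fx=4.5,fy=4.5,interpolation=cv2.INTER_CUBIC))
```

```text
[ 546.82540223 -263.81277699  116.84395791] [ 0.53017313 -0.40848186  0.15649876]
```

View pics/s10c.png

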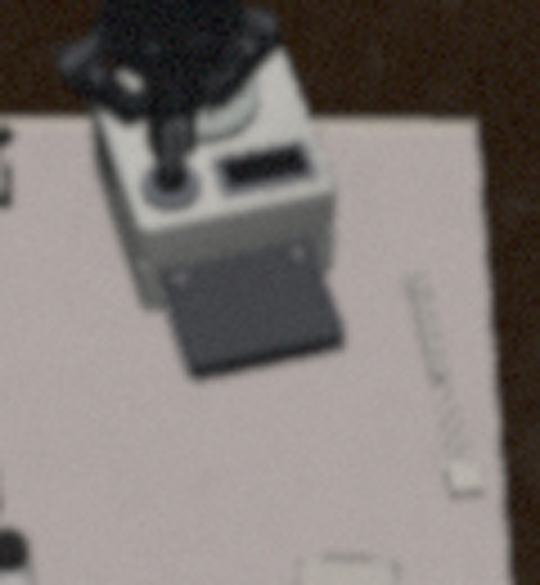

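>>> {"fn": "carry_out", "kwargs": {
  "targets": [
    [-1, -0.5, 0, -6, 0, 0, 0],
    [-1, -0.5, 0, -12, 0, 0, 0],
    [-1, -0.5, 0, -15, 0, 0, 0],
    [-1, -0.5, 0, -17, 0, 0, 0],
    [-1, -0.5, 0, -17, 0, 0, 0]
  ]
}}

```text
clock: 16.58
eef_pos: [545.4, -263.4, 98.4]
tcp_rot: [-3.113, -0.422, -0.0]
ft_force: [-0.8, 0.3, 2.6]
gripper_width: -0.2
```

>>> {"fn": "carry_out", "kwargs": {
  "targets": [
    [-1, 0, 0, -1, 0, 0, 0],
    [-1, 0, 0, -2, 0, 0, 0],
    [-1, 0, 0, -3, 0, 0, 0],
    [-1, 0, 0, -3, 0, 0, 0]
  ]
}}

```text
clock: 16.92
eef_pos: [545.4, -263.4, 96.1]
tcp_rot: [3.113, 0.421, 0.0]
ft_force: [-2.7, 0.8, 4.2]
gripper_width: -0.1
```

>>> {"fn": "carry_out", "kwargs": {
  "targets": [
    [-1, 0, 0, -1, 0, 0, 0],
    [-1, 0, 0, -2, 0, 0, 0],
    [-1, 0, 0, -2, 0, 0, 0]
  ]
}}

```text
clock: 17.17
eef_pos: [545.5, -263.5, 95.9]
tcp_rot: [3.112, 0.421, 0.002]
ft_force: [-4.7, 2.8, 13.7]
gripper_width: 0.1
```

>>> {"fn": "carry_out", "kwargs": {
  "targets": [
    [-1, 0, 0, -0.5, 0, 0, 0],
    [-1, 0, 0, -1, 0, 0, 0],
    [-1, 0, 0, -1, 0, 0, 0]
  ]
}}

```text
clock: 17.42
eef_pos: [545.5, -263.5, 95.8]
tcp_rot: [3.112, 0.421, 0.003]
ft_force: [-5.3, 2.9, 16.4]
gripper_width: -0.2
```

Key bottomed at 95.8 mm (16 N, above the 4 N spring). Release and retreat for a final look.

>>> {"fn": "carry_out", "kwargs": {
  "targets": [
    [-1, 0, 0, 4, 0, 0, 0],
    [-1, 0, 0, 10, 0, 0, 0],
    [-1, 0, 0, 30, 0, 0, 0],
    [-1, 0, 0, 65, 0, 0, 0],
    [-1, -5, 8, 100, 0, 0, 0],
    [-1, -20, 30, 125, 0, 0, 0],
    [-1, -37, 55, 135, 0, 0, 0],
    [-1, -54, 82, 138, 0, 0, 0],
    [1, -66, 102, 138, 0, 0, 0],
    [1, -68, 104, 138, 0, 0, 0],
    [1, -68, 104, 138, 0, 0, 0],
    [1, -68, 104, 138, 0, 0, 0]
  ]
}}

```text
clock: 18.42
eef_pos: [477.8, -159.8, 230.5]
tcp_rot: [3.113, 0.422, 0.001]
ft_force: [-0.2, -0.1, -0.8]
gripper_width: 48.1
```

>>> {"fn": "carry_out", "kwargs": {
  "targets": [
    [1, 0, 0, 0, 0, 0, 0],
    [1, 0, 0, 0, 0, 0, 0],
    [1, 0, 0, 0, 0, 0, 0],
    [1, 0, 0, 0, 0, 0, 0]
  ]
}}

```text
clock: 18.75
eef_pos: [477.7, -160.0, 230.1]
tcp_rot: [-3.113, -0.42, 0.001]
ft_force: [0.1, -0.4, 0.1]
gripper_width: 85.3
```

Run:
```python
from meas import *
o=manip.get_obs(); print(o['clock'],o['eef_pos'],o['ft_force'])
im,m=snap('wrist','w11.png')
for e,a in blobs(im,0,60,(345,280,400,360)): print(e,a,onz(m,*e[0],101))
snap('top','t11.png')
```

```text
18.75 [ 477.65812391 -160.0448941   230.06003538] [ 0.14342141 -0.38816705  0.08363377]
((368.2178039550781, 326.1584777832031), (21.701921463012695, 23.21873664855957), 163.58367919921875) 393.5 [ 545.69191495 -263.68974106  101.        ]
```

View pics/w11.png

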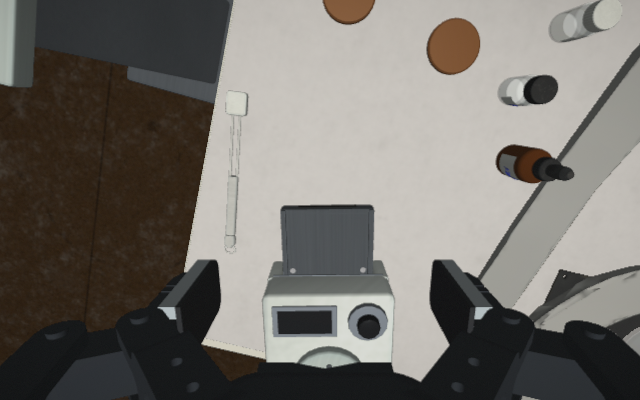

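View pics/t11.png

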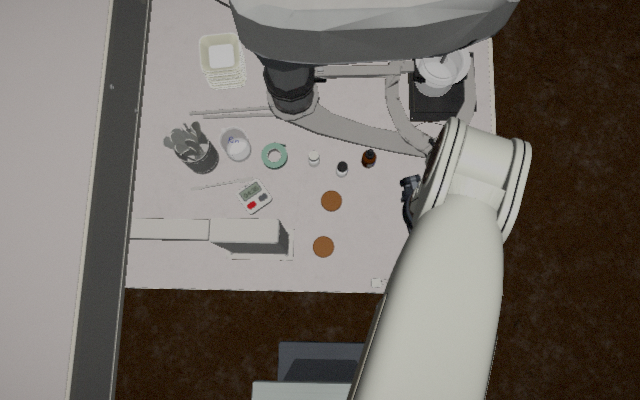

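```bash
python3 -c "
from station import manip
print(manip.job_done())"
```

```text
the job is handed in; nothing more can be done
None
```

I've handed the job in at about 19 s of the 58 s: the disc is in its recess, the drawer is home, and the start key was pressed and came back up.

- **Disc:** I pushed it with shut fingers in two straight strokes until it dropped in. Touching its top gave contact at z = 32.1 mm, so it is flush with the deck. From the picture, its centre was about 2.6 mm short of the recess centre. That is slightly more than the 2 mm play, but within camera error.
- **Drawer:** I pushed it in until it stopped moving. The force along the push rose from about 5 N to 15 N, and pushing further did not move it.
- **Start key:** I pressed it to z = 95.8 mm, about 5 mm of travel, where it bottomed out at 16 N. After release, the wrist picture looks the same as before the press, so the key is up.
- **Other things on the bench:** the vials, dropper, timer, tape and both brown discs show no change in the last pictures. The arm hid part of the top view, so I checked the brush in the wrist view, where it is also in place.

The disc can't be seen once the drawer is shut, so its final position rests on the flush check made before closing it.

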